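# Let one tin out of a two-lane tin dispenser

## Robot

A 6-joint arm with a two-finger parallel gripper is mounted at the origin on a cart in front of the work surface, level with it; the furniture and walls round the work are solid. World frame = base frame: x ahead of the robot, y to its left, z up, the work surface at z = 0. Lengths are in m, angles in rad, forces in N, time in s.
With the tool pointing down it reaches from about 0.275 to 0.75 m from the base axis. Payload 10.2 kg.
Tool frame: the origin (TCP) lies midway between the tips of the shut fingers; the grasp point (between the pads) lies 19 mm behind it (env.hold_point_z is the distance from the TCP to the grasp point, in m); z points along the fingers, y is the line along which they close (so a half turn about z gives the same grasp; the last joint's range is limited). The gripper opens to 85 mm and grips with 20 to 120 N. Pads are 22 mm wide; open, the fingers measure 114 mm over their backs; the gripper's body (76 mm by 85 mm) begins 54 mm behind the grasp point. The pads swing forward as they close: fully open they stand 13 mm farther back than shut.
Start: joints at [0.916, 0.313, 1.498, -0, 1.331, -0.223], TCP at [0.22, 0.477, 0.231] pointing down, gripper open.
Joint ranges: [-2.94, 2.94], [-0.97, 2.17], [0.19, 2.56], [-1.23, 4.37], [0.02, 3.11], [-2.88, 2.88]. Speed limits (rad/s): [2.39, 2.39, 3.01, 3.14, 3.14, 3.14].

## Interface

Orientations are given as a unit quaternion [x, y, z, w].
In Python, from bench import env, kinematics, monitor, eyes, job gives the robot as it stands. The module is installed in compiled form; this text tells all that it offers. Calls block until the motion is done:
- env.reach(position, orientation): joint-space move of the TCP to a pose.
- env.movel(position, velocity=0.15, frame=None, guard=None): straight line of the TCP; frame=None keeps the orientation; velocity is the mean speed in m/s. With guard (N) it stops when the force on the tool has changed by that much, and returns True; else False.
- env.set_joints(angles): joint-space move.
- env.release() and env.close_gripper(effort=None): open the fingers fully, or close them until they stop; effort is the grip in N (None keeps the last).
- env.hold(seconds).
- kinematics.ik(position, orientation): joint angles nearest the present ones, or None.
- monitor.sense(): the state.
- eyes.grab_frame(name): name is "scene" or "top"; returns a dict with "frame" (480x640x3 uint8, red, green, blue), "mtx" (3x3 intrinsics, pixels), "view" (4x4, takes a point from world to camera coordinates). Camera axes: x right, y down, z forward; pixel columns grow to the right and rows downward; lengths in m; the calibration is good to about 2 mm. A picture is of the moment at which its call begins. There is no depth.
A pose or a line that the arm cannot do raises env.MotionError and nothing moves.
- job.hand_in(): hands the job in; it is judged then, once.
The state is a dict: "clock": time; "joints": joint angles; "qvel": joint speeds; "joint_efforts": joint torques, N m; "position": TCP position; "ee_rot": TCP orientation; "contact_force": force on the tool from outside, world axes, zero at the start; "ft_torque": the same for the moment, N m; "finger_gap": opening from 0.0 (shut) to 1.0 (fully open); "gripper_force": force on a finger pad.
Only numpy, scipy, OpenCV 4.12 (cv2) and the standard library are available. Lean on these libraries where they do the work, as an engineer would, in place of code of your own. Each camera call takes 0.05 s, during which the arm holds its last target. There are 200 camera calls.

## Task

Fetch down the short plain tin waiting at the front of one lane of the tin dispenser: first stand the loose stop board in the grooves at the foot of that lane and let go of it, so that the tin cannot roll off. Then push the dispenser's spring-centred toggle over towards that lane, hold it there until the short tin has rolled down and come to rest against the board, and let the toggle spring back so that the gates catch the next tin. Keep the gripper off the tins, leave the other lane shut, and do not disturb the other things.

Things in the scene. Friction and masses are not known exactly. Their poses are not given: they have to be found in the camera images.
- dispenser: Fixed two-lane tin dispenser of light wood, 322 x 302 x 148 mm. Origin on the worktop under the front gates, mid-width; +x to its back (uphill), +y to its left seen from the robot, z up. Lanes 116 wide, centres y = +74 and -74, divider 32 thick. Floor slopes 11 degrees down to the robot, 60 high at x = 0, open at the foot (x = -145); walls 55 above it. Tins lie across the lanes behind steel gates.
- toggle (a joint): Spring-centred toggle on the divider, rad: 0 upright; + swung left (+y), opens the left lane; - right; stops at 0.5. Pivot 128 mm above the dispenser's origin, axis its x. Spring 1 N m/rad (6 N at the paddle at full swing). It lowers that lane's front gate (open from 0.37 rad) and raises a rear gate that holds the next tin; a tin needs about 1 s to roll down. Recentring lets the next tin up.
- toggle_paddle (a point): Centre of the toggle's black paddle (28 along x, 14 along y, 52 high mm), 76 mm from the pivot; its top is 26 mm above this point. Only the tins are beside it, their tops up to 160 mm over the worktop.
- groove_left (a point): Where the middle of the board's underside rests in the left lane's grooves: dispenser (-115, +74, 46 mm). Upright grooves in both lane walls, open at the top, 22 wide along x, 13 deep, mouths flared 9 mm; walls there about 93 mm over the worktop, lane floor 38. The board stands across the lane, its length along the dispenser's y.
- groove_right (a point): The same for the right lane: dispenser (-115, -74, 46 mm).
- stop_board_centre (a point): Centre (half-way up) of the loose stop board of darker wood, 18 thick (x) x 136 long (y) x 70 high (z) mm, 0.16 kg, standing on its long edge; underside 35 below. Lower corners bevelled, top edge rounded. Either face may look forward. Seated, its centre is 35 above the groove point, its top 23 mm above the lane walls.
- short_tin_centre (a point): Centre of the short ribbed bare-steel tin, 75 diameter x 80 long mm, 0.33 kg, lying across a lane with its axis along y, first in the left or the right lane (varies). Rolled down against the board, its centre is about 47 mm uphill of the board's.
- long_tin_front_centre (a point): Centre of the long labelled tin (75 diameter x 110 long mm, 0.42 kg) lying first in the other lane.
- long_tin_rear_left_centre (a point): Centre of the like long tin lying second in the left lane.
- long_tin_rear_right_centre (a point): Centre of the like long tin lying second in the right lane.
- mug: Mug, 101 high, bystander. Origin at its underside.
- spice_jar: Spice jar, 41 diameter x 105 high, standing to the left of the dispenser, bystander. Origin at its underside.
- pepper_mill: Wooden pepper mill, 58 diameter x 170 high, bystander. Origin at its underside.
Mind the look-alikes: they are no part of the job. What is shaped like the part that bears short_tin_centre but blue is not meant.

How it is judged:
On the way, in this order (a step that is already met when the one before it is completed fails the run):
1. the stop board stands seated in the grooves of a lane, let go ((distance between stop_board_centre and groove_left below 0.043 m or distance between stop_board_centre and groove_right below 0.043 m) and z of stop_board_centre in the frame of dispenser below 0.086 m and angle between stop_board's own z axis and vertical below 0.2 rad and angle between the y axis of stop_board and the y axis of dispenser, either way round below 0.08 rad and contact force between the fingers and stop_board below 0.2 N), for 0.2 s.
2. the toggle is held over while the short tin has rolled down against the board ((value of joint toggle above 0.35 rad or value of joint toggle below -0.35 rad) and (distance between stop_board_centre and groove_left below 0.043 m or distance between stop_board_centre and groove_right below 0.043 m) and z of stop_board_centre in the frame of dispenser below 0.086 m and angle between stop_board's own z axis and vertical below 0.2 rad and angle between the y axis of stop_board and the y axis of dispenser, either way round below 0.08 rad and x of short_tin_centre in the frame of dispenser between -0.085 and -0.045 m and z of short_tin_centre in the frame of dispenser above 0.075 m and distance between stop_board_centre and short_tin_centre below 0.062 m), for 0.2 s.
At the end, for the whole second after the job is handed in: Stop board seated upright in the grooves of the short tin's lane, released; short tin at rest against it; toggle centred within 0.1 rad; the long tin from behind now at that lane's front gate; the other lane's two tins where they were within 1 cm (all of step 1 and x of short_tin_centre in the frame of dispenser between -0.085 and -0.045 m and z of short_tin_centre in the frame of dispenser above 0.075 m and distance between stop_board_centre and short_tin_centre below 0.062 m and linear speed of short_tin below 0.02 m/s and value of joint toggle between -0.1 and 0.1 rad and x of long_tin_front_centre in the frame of dispenser between 0.0259985 and 0.0459985 m and z of long_tin_front_centre in the frame of dispenser below 0.12 m and ((x of long_tin_rear_left_centre in the frame of dispenser between 0.0259985 and 0.0459985 m and x of long_tin_rear_right_centre in the frame of dispenser between 0.0963077 and 0.138308 m) or (x of long_tin_rear_right_centre in the frame of dispenser between 0.0259985 and 0.0459985 m and x of long_tin_rear_left_centre in the frame of dispenser between 0.0963077 and 0.138308 m))); the robot touches nothing.
It fails at once if the gripper presses on a tin (contact force between the fingers and short_tin above 1.5 N or contact force between the fingers and long_tin_front above 1.5 N or contact force between the fingers and long_tin_rear_left above 1.5 N or contact force between the fingers and long_tin_rear_right above 1.5 N).
It fails at once if a bystander is shifted by more than 3 cm (distance of any of mug, spice_jar, pepper_mill from where it was at the start of the episode above 0.03 m).
It also fails if it takes over 64 s, if anything falls off the work surface, if the arm or the gripper's body presses on something with over 40 N, if the wrist force passes 120 N, or if a joint passes its speed limit or range.

## Working session

There is one attempt and no reset: what is moved stays moved. The work goes in short steps, each a Python script; the robot and the scene stay as the last script left them, time stands still between calls to the robot, and variables do not carry over. Pictures are saved under pics/ and viewed, at most 10 in all, crops included, and the job is handed in when it is done.

```bash
mkdir -p pics; python3 - <<'E'
from bench import env,monitor,eyes
import cv2,numpy as np
for n in("scene","top"):
    f=eyes.grab_frame(n); cv2.imwrite(f"pics/{n}0.png",f["frame"][:,:,::-1]); np.savez(f"pics/{n}0.npz",**f)
    print(n,f["mtx"].tolist(),np.round(f["view"],4).tolist())
print(monitor.sense()["clock"], env.hold_point_z, monitor.sense()["ee_rot"])
E
```

```text
scene [[571.9310722806828, 0.0, 310.1852969476184], [0.0, 571.9310722806828, 249.4024573319524], [0.0, 0.0, 1.0]] [[0.7792, -0.6266, 0.0165, -0.4471], [-0.4364, -0.5612, -0.7033, 0.3018], [0.45, 0.5408, -0.7107, 1.4283], [0.0, 0.0, 0.0, 1.0]]
top [[525.33822606384, 0.0, 315.4873703427706], [0.0, 525.33822606384, 234.7071690896434], [0.0, 0.0, 1.0]] [[-0.0619, -0.998, -0.0108, -0.0541], [-0.8435, 0.0581, -0.534, 0.5292], [0.5335, -0.024, -0.8454, 1.2184], [0.0, 0.0, 0.0, 1.0]]
0.1 0.0187 [ 2.14220215e-01  9.76785226e-01 -5.09796812e-04 -2.47062099e-04]
```

View pics/scene0.png

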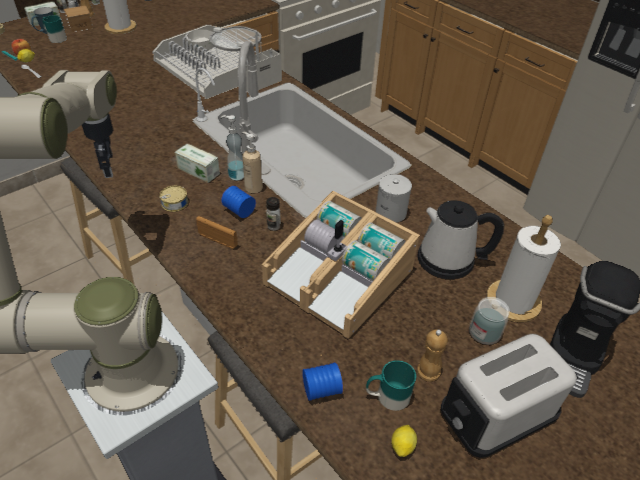

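View pics/top0.png

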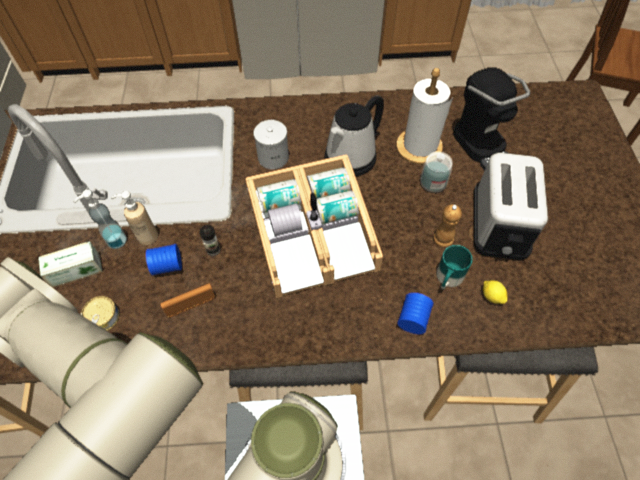

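The short steel tin lies in the left lane: scene (320,236), top (285,220). Its look-alikes are the blue ribbed tins at top (163,260) and (415,313), and neither is meant. The stop board is the dark brown wood at scene (216,232), top (188,300). One close crop will check both and give me corner pixels.

```bash
python3 - <<'E'
import cv2,numpy as np
t=cv2.imread("pics/top0.png");s=cv2.imread("pics/scene0.png")
a=cv2.resize(t[150:300,240:390],(450,450),interpolation=cv2.INTER_CUBIC)  # x3
b=cv2.resize(t[275:325,150:225],(300,200),interpolation=cv2.INTER_CUBIC)  #x4
c=cv2.resize(s[205:255,180:250],(280,200),interpolation=cv2.INTER_CUBIC)
o=np.zeros((450,760,3),np.uint8);o[:,:450]=a;o[:200,455:755]=b;o[220:420,455:735]=c
cv2.imwrite("pics/crop1.png",o)
E
```

```text
(no output)
```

View pics/crop1.png

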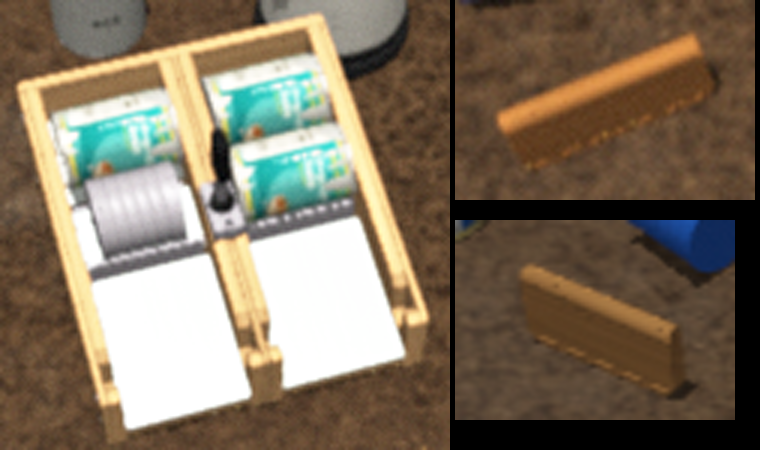

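The crop confirms it: bare-steel ribbed tin first in the left lane, and the brown board standing on its long edge. Next I fit both poses, dispenser corners at crop (18,85), (323,14), (427,318) and (103,405), and the board by silhouette in both views.

```bash
cat > h.py <<'E'
import numpy as np,cv2
from scipy.optimize import least_squares,minimize
def proj(f,P):
    P=np.atleast_2d(P);c=P@f["view"][:3,:3].T+f["view"][:3,3];q=c@f["mtx"].T
    return q[:,:2]/q[:,2:]
def T(p,P):
    c,s=np.cos(p[2]),np.sin(p[2]);P=np.atleast_2d(np.array(P,float))
    return np.c_[p[0]+c*P[:,0]-s*P[:,1],p[1]+s*P[:,0]+c*P[:,1],P[:,2]]
def box(a,b,z0,z1): return [[x,y,z] for x in(-a,a) for y in(-b,b) for z in(z0,z1)]
def wallz(x): return .06+.055+x*np.tan(np.radians(11))
E
python3 - <<'E'
from h import *
t=dict(np.load("pics/top0.npz"));s=dict(np.load("pics/scene0.npz"))
C=np.array([[x,y,wallz(x)] for x,y in((.177,.151),(.177,-.151),(-.145,-.151),(-.145,.151))])
ut=np.array([[18,85],[323,14],[427,318],[103,405]])/3+[240,150]
us=np.array([[334,194],[418,237],[348,326],[264,266]],float)
r=lambda p:np.r_[(proj(t,T(p,C))-ut).ravel(),.6*(proj(s,T(p,C))-us).ravel()]
d=least_squares(r,[.5,0,0],loss="soft_l1");print("disp",d.x,r(d.x).round(1))
masks=[]
for f,(x0,y0,x1,y1) in((t,(150,275,225,325)),(s,(185,205,245,255))):
    h=cv2.cvtColor(f["frame"],cv2.COLOR_RGB2HSV);R=f["frame"].astype(int)
    m=((h[...,1]>115)&(h[...,2]>75)&(h[...,0]<20)).astype(np.uint8);k=np.zeros_like(m);k[y0:y1,x0:x1]=m[y0:y1,x0:x1]
    k=cv2.morphologyEx(k,cv2.MORPH_OPEN,np.ones((2,2)))
    n,l,st,_=cv2.connectedComponentsWithStats(k);j=1+st[1:,4].argmax();k=(l==j).astype(np.uint8)
    k=cv2.morphologyEx(k,cv2.MORPH_CLOSE,np.ones((5,5)));print(st[j]);masks.append(k)
def hull(f,p): return cv2.convexHull(proj(f,T(p,box(.009,.068,0,.07))).astype(np.float32))
hm=[cv2.convexHull(cv2.findNonZero(k)).astype(np.float32) for k in masks]
def cost(p):
    c=0
    for f,m in((t,hm[0]),(s,hm[1])):
        h=hull(f,p);i=cv2.intersectConvexConvex(h,m)[0];c+=1-i/(cv2.contourArea(h)+cv2.contourArea(m)-i)
    return c
us=np.array([[197,217],[235.75,231.75],[234.25,248.5],[198.75,233.25]]);ub=np.array([[168.2,317],[214.8,298]])
F=[[-.009,.068,.07],[-.009,-.068,.07],[-.009,-.068,0],[-.009,.068,0]]
rb=lambda p:np.r_[(proj(s,T(p,F))-us).ravel(),(proj(t,T(p,[F[3],F[2]]))-ub).ravel()]
b=least_squares(rb,[.4,.3,.3]);print("board corners",b.x,rb(b.x).round(1))
o=minimize(cost,b.x,method="Nelder-Mead",options=dict(initial_simplex=b.x+np.array([[0,0,0],[.01,0,0],[0,.01,0],[0,0,.1]])))
print("board sil",o.x,o.fun)
# tin and other positions check
for n,P in(("tin",[.036,.074,.105]),("paddle",[0,0,.204]),("pivot",[0,0,.128])):print(n,proj(t,T(d.x,[P])),proj(s,T(d.x,[P])))
np.save("pose.npy",[d.x,b.x,o.x])
im=t["frame"][:,:,::-1].copy();im2=s["frame"][:,:,::-1].copy()
for f,g in((t,im),(s,im2)):
    cv2.polylines(g,[proj(f,T(d.x,C)).round().astype(int)],1,(0,0,255))
    cv2.polylines(g,[hull(f,o.x).round().astype(int)],1,(0,255,255))
    for y in(.074,-.074):
        q=T(d.x,box(.011,.071,.046,wallz(-.115))+np.array([-.115,y,0]));cv2.polylines(g,[cv2.convexHull(proj(f,q).astype(np.float32)).round().astype(int)],1,(255,0,255))
    for P in([0,0,.204],[-.0,0,.128]): cv2.circle(g,tuple(proj(f,T(d.x,[P]))[0].round().astype(int)),1,(0,255,0),-1)
cv2.imwrite("pics/ov.png",np.hstack([cv2.resize(im[150:325,150:390],(410,300),interpolation=2),cv2.resize(im2[180:340,185:425],(390,260),interpolation=2)[:, :].copy() if 0 else cv2.resize(im2[180:340,185:425],(390,300),interpolation=2)]))
E
```

```text
disp [ 0.5906851  -0.0900641   0.21483546] [-0.1 -1.1  0.4 -0.6  1.5  1.6 -0.1  0.7 -1.1 -2.2  0.9 -0.9  0.6 -2.7
 -2.4 -0.3]
[ 151  276   75   50 3073]
[197 217  41  34 759]
board corners [0.42284585 0.26225673 0.39066515] [-0.9  0.1 -2.2  0.8  1.1  0.8  0.1  0.6 -0.6 -0.8  0.3 -2. ]
board sil [0.41765512 0.25680181 0.35691925] 0.796460705801283
tin [[285.56002114 219.52528498]] [[322.99133115 237.91353214]]
paddle [[314.3465674  202.64185805]] [[337.99956481 230.76953722]]
pivot [[314.69943134 219.01968301]] [[336.5712769  251.08372522]]
```

View pics/ov.png

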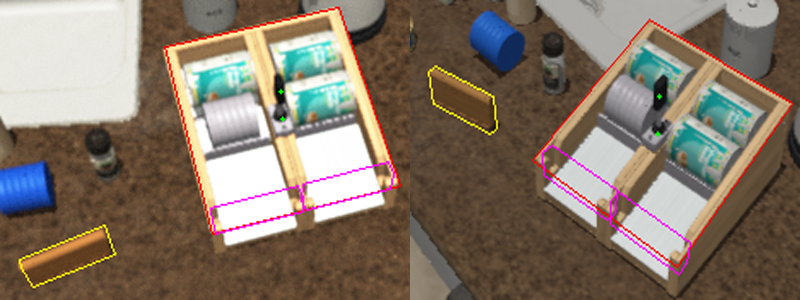

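```bash
python3 - <<'E'
from h import *
t=dict(np.load("pics/top0.npz"));s=dict(np.load("pics/scene0.npz"))
p0=np.load("pose.npy")
C=np.array([[x,y,wallz(x)] for x,y in((.177,.151),(.177,-.151),(-.145,-.151),(-.145,.151))]+[[-.145,.132,.0318],[-.145,-.132,.0318],[-.145,.016,.0318],[-.145,-.016,.0318]])
ut=np.array([[18,85],[323,14],[427,318],[103,405],[126,430],[405,355],[249,400],[285,388]])/3+[240,150]
us=np.array([[334,194],[418,237],[348,326],[264,266]],float)
r=lambda p:np.r_[(proj(t,T(p,C))-ut).ravel(),.4*(proj(s,T(p,C[:4]))-us).ravel()]
d=least_squares(r,p0[0],loss="soft_l1");print("disp",d.x,r(d.x).round(1))
hm=[]
for f,(x0,y0,x1,y1),c in((t,(150,275,225,325),(190,297)),(s,(185,205,245,255),(216,232))):
    g=np.full((480,640),cv2.GC_BGD,np.uint8);g[y0:y1,x0:x1]=cv2.GC_PR_BGD
    q=cv2.convexHull(proj(f,T(p0[1],box(.009,.068,0,.07))).astype(np.float32)).astype(int)
    cv2.fillPoly(g,[q],cv2.GC_PR_FGD)
    cv2.grabCut(np.ascontiguousarray(f["frame"][:,:,::-1]),g,None,np.zeros((1,65)),np.zeros((1,65)),6,cv2.GC_INIT_WITH_MASK)
    k=((g==1)|(g==3)).astype(np.uint8);k=cv2.morphologyEx(k,cv2.MORPH_OPEN,np.ones((3,3)))
    hh=cv2.convexHull(cv2.findNonZero(k)).astype(np.float32);print(cv2.boundingRect(hh),k.sum());hm.append(hh)
def hull(f,p): return cv2.convexHull(proj(f,T(p,box(.009,.068,0,.07))).astype(np.float32))
def cost(p):
    c=0
    for f,m in((t,hm[0]),(s,hm[1])):
        h=hull(f,p)-[[[.0,.0]]];h=h.astype(np.float32);i=cv2.intersectConvexConvex(h,m)[0];c+=1-i/(cv2.contourArea(h)+cv2.contourArea(m)-i)
    return c
o=minimize(cost,p0[1],method="Nelder-Mead",options=dict(initial_simplex=p0[1]+np.array([[0,0,0],[.01,0,0],[0,.01,0],[0,0,.1]])))
print("board",o.x,o.fun)
np.save("pose.npy",[d.x,p0[1],o.x])
from bench import kinematics
from scipy.spatial.transform import Rotation as R
for (n,x,y,yaw,z) in(("pick",*o.x,.05),("groove",*T(d.x,[[-.115,.074,0]])[0,:2],d.x[2],.2),("toggle",*T(d.x,[[0,-.03,0]])[0,:2],d.x[2],.22)):
  for e in(0,np.pi/2,np.pi,-np.pi/2):
    # tool down; tool y along yaw direction + e
    q=(R.from_euler("z",yaw+e)*R.from_euler("x",np.pi)).as_quat();k=kinematics.ik([x,y,z],q);print(n,round(x,3),round(y,3),round(e,2),None if k is None else np.round(k,2))
E
```

```text
disp [ 0.59102005 -0.08906864  0.21545481] [-0.5 -1.2  0.1 -0.7  1.1  1.5 -0.4  0.7  0.3 -0.2  0.   0.7  0.6 -0.9
 -0.1  0.1 -0.8 -1.6  0.6 -0.7  0.3 -1.9 -1.6 -0.3]
(161, 284, 50, 24) 295
(197, 217, 37, 18) 182
board [0.42393437 0.2663057  0.16910745] 1.4843055991029037
pick 0.424 0.266 0 [ 0.33  0.49  1.77 -0.    0.88  1.73]
pick 0.424 0.266 1.57 [ 0.33  0.49  1.77 -0.    0.88  0.16]
pick 0.424 0.266 3.14 [ 0.33  0.49  1.77  0.    0.88 -1.41]
pick 0.424 0.266 -1.57 None
groove 0.463 -0.041 0 [-0.34  0.21  1.72 -0.    1.21  1.01]
groove 0.463 -0.041 1.57 [-0.34  0.21  1.72  0.    1.21 -0.56]
groove 0.463 -0.041 3.14 [-0.34  0.21  1.72  0.    1.21 -2.13]
groove 0.463 -0.041 -1.57 [-0.34  0.21  1.72 -0.    1.21  2.58]
toggle 0.597 -0.118 0 [-0.39  0.51  1.24 -0.    1.39  0.97]
toggle 0.597 -0.118 1.57 [-0.39  0.51  1.24  0.    1.39 -0.6 ]
toggle 0.597 -0.118 3.14 [-0.39  0.51  1.24  0.    1.39 -2.17]
toggle 0.597 -0.118 -1.57 [-0.39  0.51  1.24 -0.    1.39  2.54]
```

```bash
python3 - <<'E'
from h import *
t=dict(np.load("pics/top0.npz"));s=dict(np.load("pics/scene0.npz"));p=np.load("pose.npy")
us=np.array([[197,217],[235.75,231.75],[234.25,248.5],[198.75,233.25]])
ub=np.array([[168.2,317],[214.8,298],[161.25,302.5],[210,283.75]])
F=np.array([[-.009,.068,.07],[-.009,-.068,.07],[-.009,-.068,0],[-.009,.068,0],[.009,.068,.068],[.009,-.068,.068]])
rb=lambda q:np.r_[(proj(s,T(q,F[:4]))-us).ravel(),(proj(t,T(q,F[[3,2,4,5]]))-ub).ravel()]
b=least_squares(rb,[.42,.26,.36],loss="soft_l1");print(b.x,rb(b.x).round(1))
o=least_squares(lambda X:np.r_[proj(t,X)[0]-[163,260],proj(s,X)[0]-[238,203]],[.5,.3,.04]);print("bluetin",o.x,o.fun.round(1),"in board frame",T([0,0,-b.x[2]],[o.x-[b.x[0],b.x[1],0]]))
p[1]=b.x;np.save("pose.npy",p)
o=least_squares(lambda X:np.r_[proj(t,X)[0]-[210,240],proj(s,X)[0]-[273,215]],[.5,.3,.04]);print("jar",o.x,T([0,0,-b.x[2]],[o.x-[b.x[0],b.x[1],0]]))
E
```

```text
[0.41999793 0.26024521 0.3715706 ] [-1.2  0.6 -3.   1.8  0.4  1.8 -0.1  1.1 -0.1 -0.2  1.1 -0.7 -1.6 -2.
 -0.7 -3.1]
bluetin [0.54964156 0.34203631 0.02715668] [-0.  -0.1 -0.1  0.1] in board frame [[0.15049318 0.02913861 0.02715668]]
jar [0.59286771 0.20813527 0.0477807 ] [[ 0.1421528  -0.11131931  0.0477807 ]]
```

```bash
cat >> h.py <<'E'
from scipy.spatial.transform import Rotation as R
def Q(a): return (R.from_euler("z",a+np.pi/2)*R.from_euler("x",np.pi)).as_quat()
E
python3 - <<'E'
from h import *
from bench import env,monitor,eyes
d,b=np.load("pose.npy")[:2]
q=Q(b[2]);env.reach([b[0],b[1],.16],q)
env.movel([b[0],b[1],.037],.12,guard=8)
env.close_gripper(30);m=monitor.sense();print(m["position"],m["finger_gap"],m["gripper_force"],m["contact_force"])
env.movel([b[0],b[1],.2],.15)
g=T(d,[[-.115,.074,0]])[0];Qd=Q(d[2])
env.movel([g[0],g[1],.2],.15,frame=Qd)
m=monitor.sense();print(m["clock"],m["position"],m["finger_gap"],m["gripper_force"])
ims=[]
for n in("scene","top"):
    f=eyes.grab_frame(n);np.savez(f"pics/{n}1.npz",**f);im=f["frame"][:,:,::-1].copy()
    P=T([*m["position"][:2],d[2]],box(.009,.068,.2-.037,.2+.033))
    cx,cy=proj(f,P).mean(0).astype(int)
    c=cv2.resize(im[cy-60:cy+60,cx-80:cx+80],(400,300),interpolation=2);cc=c.copy()
    h=cv2.convexHull(((proj(f,P)-[cx-80,cy-60])*2.5).astype(np.float32)).astype(int);cv2.polylines(cc,[h],1,(0,255,255))
    ims.append(np.hstack([c,cc]));print(n,cx,cy)
cv2.imwrite("pics/held.png",np.vstack(ims))
E
```

```text
[0.42000293 0.26022535 0.03702464] 0.1977200200706891 35.77666215598583 [-0.17429055 -0.65973679  1.04537082]
6.475 [ 0.46281323 -0.04094094  0.20002221] 0.20534486834338236 35.51784686744213
scene 288 243
top 297 247
```

View pics/held.png

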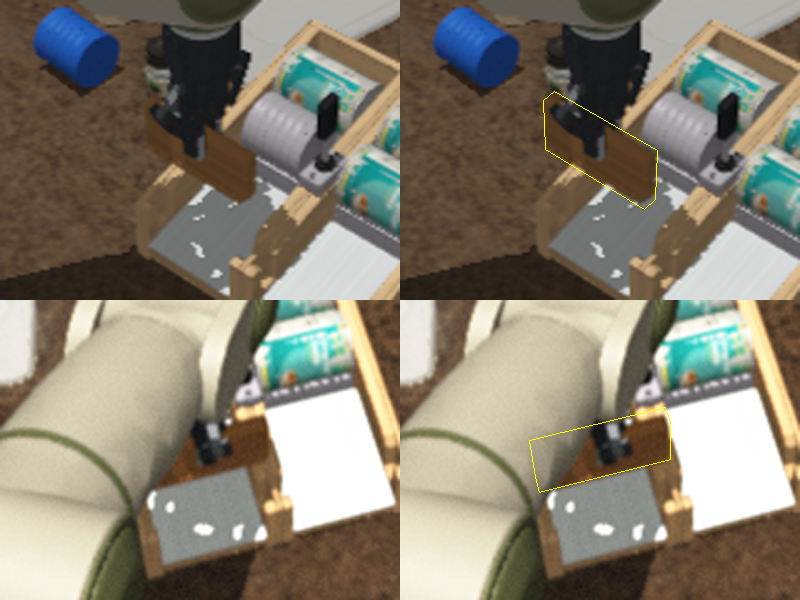

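The held board matches its predicted outline in both views (scene crop right edge about 255, top crop right edge about 270), so it sits centred in the grasp. Lowering it now with a force guard.

```bash
python3 - <<'E'
from h import *
from bench import env,monitor,eyes
d=np.load("pose.npy")[0];g=T(d,[[-.115,.074,0]])[0]
env.movel([g[0],g[1],.14],.1,guard=12)
hit=env.movel([g[0],g[1],.080],.03,guard=12)
m=monitor.sense();print(hit,m["clock"],m["position"],m["contact_force"].round(1) if hasattr(m["contact_force"],"round") else m["contact_force"],m["ft_torque"])
E
```

```text
True 8.3083 [ 0.46385078 -0.04109443  0.11627265] [ 4.5  2.  -1.8] [ 0.4651321  -0.85321843 -0.07807209]
```

The flare is pushing the board uphill (+x), so I shift 3 mm that way and carry on.

```bash
python3 - <<'E'
from h import *
from bench import env,monitor,eyes
d=np.load("pose.npy")[0]
for dx,dy in((.003,.0),(.005,0),(.006,.001),(.006,-.002)):
    g=T(d,[[-.115+dx,.074+dy,0]])[0]
    z=monitor.sense()["position"][2]
    env.movel([g[0],g[1],z+.001],.03)
    a=monitor.sense()["contact_force"]
    hit=env.movel([g[0],g[1],.081],.03,guard=12)
    m=monitor.sense();print(dx,hit,m["clock"],m["position"],np.round(a,1),np.round(m["contact_force"],1))
    if m["position"][2]<.087: break
E
```

```text
0.003 True 9.65 [ 0.46578508 -0.04059308  0.08250431] [-0.  -0.  -1.2] [-0.9  1.3  6.7]
```

```bash
python3 - <<'E'
from h import *
from bench import env,monitor,eyes
d=np.load("pose.npy")[0]
p=monitor.sense()["position"]
env.release();env.movel([p[0],p[1],.29],.15);env.close_gripper(20)
g=T(d,[[0,-.05,.29]])[0];env.movel(g,.2)
m=monitor.sense();print(m["clock"],m["position"],np.round(m["contact_force"],1))
ims=[]
for n in("scene","top"):
    f=eyes.grab_frame(n);np.savez(f"pics/{n}2.npz",**f);im=f["frame"][:,:,::-1].copy()
    P=T(d,box(.009,.068,.046,.116)+np.array([-.113,.074,0]))
    cx,cy=proj(f,P).mean(0).astype(int);cx+=25;cy-=15
    c=cv2.resize(im[cy-60:cy+60,cx-80:cx+80],(400,300),interpolation=2);cc=c.copy()
    h=cv2.convexHull(((proj(f,P)-[cx-80,cy-60])*2.5).astype(np.float32)).astype(int);cv2.polylines(cc,[h],1,(0,255,255))
    ims.append(np.hstack([c,cc]))
cv2.imwrite("pics/seated.png",np.vstack(ims))
E
```

```text
13.6083 [ 0.60140056 -0.13753746  0.29008873] [-0.2 -0.1  0. ]
```

View pics/seated.png

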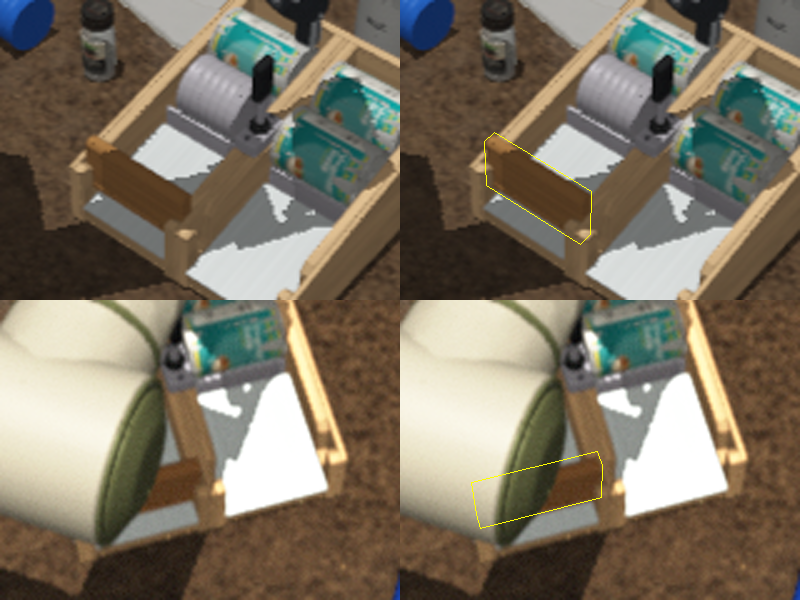

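The board is seated between both walls (scene crop left end about 95, right end about 190) and the paddle stands clear at (262,78). Now I push the toggle left in steps, reading the force.

```bash
python3 - <<'E'
from h import *
from bench import env,monitor,eyes
d=np.load("pose.npy")[0]
ax=lambda y,z=.183:T(d,[[.002,y,z]])[0]
print(env.movel(ax(-.05),.12,guard=6))
F0=np.array(monitor.sense()["contact_force"]);n=np.array([-np.sin(d[2]),np.cos(d[2]),0])
for y in(-.03,-.022,-.014,-.006,0.,.004,.007):
    hit=env.movel(ax(y),.06,guard=12)
    m=monitor.sense();print(y,hit,round(m["clock"],2),"yd",round(float((m["position"]-ax(0))@n),4),"F",np.round((np.array(m["contact_force"])-F0)@n,2),np.round(m["contact_force"],1))
    if hit or (np.array(m["contact_force"])-F0)@n<-8.5: break
E
```

```text
False
-0.03 False 15.23 yd -0.0297 F -0.85 [ 0.2 -1.  -0.3]
-0.022 False 15.52 yd -0.0217 F -0.91 [ 0.4 -1.  -0.1]
-0.014 False 15.8 yd -0.0136 F -0.21 [ 0.  -0.4 -0.6]
-0.006 False 16.08 yd -0.0056 F -0.4 [-0.2 -0.7 -0.1]
0.0 False 16.33 yd -0.0001 F -2.97 [ 0.9 -3.  -0.9]
0.004 False 16.58 yd 0.0037 F -4.43 [ 1.3 -4.4 -1.3]
0.007 False 16.83 yd 0.0067 F -3.1 [ 1.  -3.2 -1.3]
```

```bash
python3 - <<'E'
from h import *
from bench import env,monitor,eyes
d=np.load("pose.npy")[0]
ax=lambda y,z=.183:T(d,[[.002,y,z]])[0]
F0=np.array([.1,-.15,0]);n=np.array([-np.sin(d[2]),np.cos(d[2]),0])
for y in(.007,.010,.013,.016):
    hit=env.movel(ax(y),.06,guard=12);env.hold(.2)
    m=monitor.sense();f=(np.array(m["contact_force"])-F0)@n;print(y,hit,round(m["clock"],2),"yd",round(float((m["position"]-ax(0))@n),4),"F",np.round(f,2))
    if hit or f<-7.5: break
im=[]
for nm in("scene","top"):
    f=eyes.grab_frame(nm);g=f["frame"][:,:,::-1];cx,cy=proj(f,T(d,[[-.03,.03,.12]]))[0].astype(int);im.append(cv2.resize(g[cy-60:cy+60,cx-60:cx+60],(400,400),interpolation=2))
cv2.imwrite("pics/push.png",np.hstack(im))
E
```

```text
0.007 False 17.28 yd 0.0067 F -4.12
0.01 False 17.73 yd 0.0092 F -7.6
```

View pics/push.png

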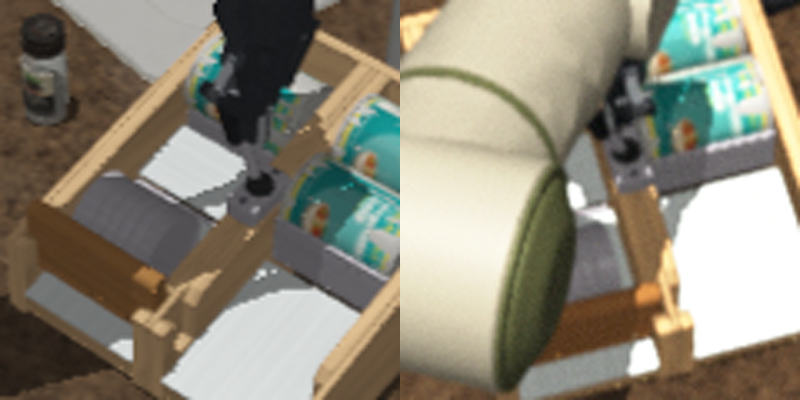

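The short tin has rolled down against the board (scene crop (140,225)) and the rear gate is holding the long tin. I press slightly further, hold, then ease back so the toggle recentres.

```bash
python3 - <<'E'
from h import *
from bench import env,monitor,eyes
d=np.load("pose.npy")[0]
ax=lambda y,z=.183:T(d,[[.002,y,z]])[0]
n=np.array([-np.sin(d[2]),np.cos(d[2]),0])
for y in(.0115,.013):
    h=env.movel(ax(y),.04,guard=12);env.hold(.5)
    m=monitor.sense();f=np.array(m["contact_force"])@n;print(y,h,round(m["clock"],2),"yd",round(float((m["position"]-ax(0))@n),4),"F",np.round(f,2))
    if h or f<-12:break
env.hold(1)
env.movel(ax(-.05),.06);env.movel(ax(-.05,.3),.15);env.hold(1)
g=T(d,[[-.05,-.2,.3]])[0];env.movel(g,.2)
env.hold(1);m=monitor.sense();print(m["clock"],m["contact_force"])
im=[]
for nm in("scene","top"):
    f=eyes.grab_frame(nm);g=f["frame"][:,:,::-1];cx,cy=proj(f,T(d,[[-.0,.03,.12]]))[0].astype(int);im.append(cv2.resize(g[cy-65:cy+65,cx-65:cx+65],(400,400),interpolation=2))
cv2.imwrite("pics/after.png",np.hstack(im))
E
```

```text
0.0115 False 18.58 yd 0.0104 F -7.9
0.013 False 19.33 yd 0.0118 F -8.99
25.4083 [ 0.2830846  -0.89352661  0.11476344]
```

View pics/after.png

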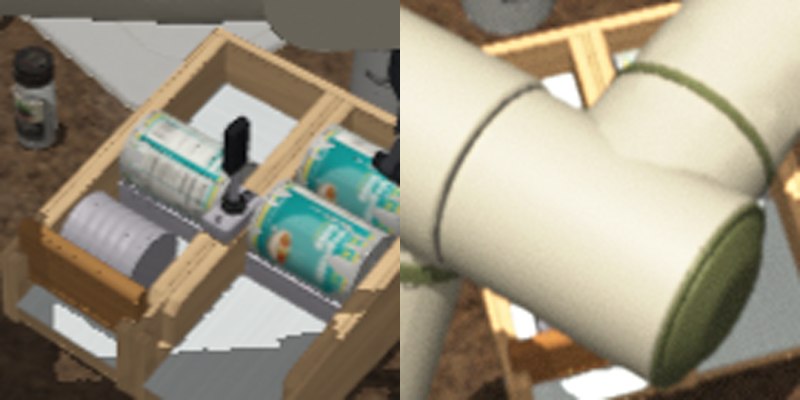

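The short tin rests against the board (scene crop (120,237)), the long tin is at the left front gate (175,170), the toggle is upright (237,150) and the right lane is unchanged. Handing in.

```bash
python3 -c "
from bench import job
print(job.hand_in())"
```

```text
the job is handed in; nothing more can be done
None
```

The job is handed in, with no score returned; in the last picture the short tin rests against the seated board in the left lane, the toggle is back upright, the next long tin is at the gate and the right lane is shut.

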